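Clamp a riser block in the crate jig with the one-hand bar clamp

ROBOT

A 6-joint arm with a two-finger parallel gripper is mounted at the origin on the work surface. World frame = base frame: x ahead of the robot, y to its left, z up, the work surface at z = 0. Lengths are in m, angles in degrees, forces in N, time in s.
With the tool pointing down it reaches from about 0.4 to 0.825 m from the base axis. Payload 7 kg.
Tool frame: the origin (TCP) lies on the centre line of the jaws, within the pads' length; the fingertips stand 17 mm ahead of it and the grasp point (between the pads) lies 2 mm behind it; z points along the fingers, y is the direction in which the jaws open and shut (so a half turn about z gives the same grasp; the last joint's range is limited). The gripper opens to 88 mm and grips with 3 to 60 N. Pads are 19 mm wide; open, the fingers measure 130 mm over their backs; the gripper's body (78 mm by 193 mm) begins 47 mm behind the grasp point.
Start: joints at [-50.013, 20.546, 0.682, 0, -70.136, -16.507], TCP at [0.269, -0.619, 0.244] pointing down, gripper open.
Joint ranges: [-176.03, 176.03], [-82.01, 121.73], [-58.28, 71.71], [-173.87, 95.51], [-174.79, -0.11], [-173.66, 173.66]. Speed limits (degrees/s): [136.94, 136.94, 172.46, 180, 180, 180].

INTERFACE

Orientations are given as [roll, pitch, yaw] about the fixed x, y, z axes, in that order (R = Rz(yaw) Ry(pitch) Rx(roll)).
In Python, from plant import telemetry, vision, close_job, recognise, silhouettes, place_of gives the robot as it stands.
- The arm moves only by the shell command python3 -m handwheel 'ROWS'. ROWS is JSON, a list that holds one entry, the list of rows, each a list of 5 numbers: the shift along the tool's x, y, z in m, then the turn about the tool's z in rad, then the closure, from 0 (fully open) to 1 (shut). In form: [[[tx, ty, tz, yaw, gripper], ...]]. A call has 1 to 20 rows; each row shifts and turns the commanded pose from where the row before left it, along the tool's axes as they then stand; what a row does not reach is not made up. A row lasts 1/12 s, in which the tool goes at most 41.7 mm and 7.16 degrees, less where a joint would pass 70% of its speed; a pose out of reach is approached as far as the arm can. A call with a gripper value outside its range is refused whole. The fingers move at their own pace and stop on an object; the grip force is fixed at half the most. Time passes only in rows, so rows that do not move let the fingers close. It gives the time, the measured TCP pose, the force and the opening at its end, in the units of the state.
- telemetry.get_obs(): the state, without advancing time (a new reading comes with each control period).
- vision.snapshot(name): name is "side" or "top" or "wrist"; returns a dict with "color" (384x512x3 uint8, red, green, blue), "mtx" (3x3 intrinsics, pixels), "cam_to_world" (4x4, takes a point from camera to world coordinates); the wrist camera has in their place "tool_from_camera" (4x4, takes a point from camera to tool coordinates, whose origin is the TCP and whose axes are the flange's). Camera axes: x right, y down, z forward; pixel columns grow to the right and rows downward; lengths in m; the calibration is good to about 2 mm. A picture is of the moment at which its call begins: read the wrist's pose just before it. There is no depth.
- close_job(): hands the job in, once; it reports no verdict.
Trained networks look in a picture, given as the dict that the camera call returned (one of the last four; its "shot" number tells which), for a name from the list of things; names that differ only in an ending like _2 or _b are one class to them, and where a whole thing is asked for, a point or a joint stands for the part that bears it (a point fixed in the world has none). Each returns a list of dicts, best first, with "conf" (0 to 1); they miss things now and then, are a little off and sometimes report something else, mostly with a low value. They report only what shows in the picture. A call takes as long as a camera call. They do not tell look-alikes from the thing itself.
- recognise(name, picture): "xy" ([column, row] in pixels, amid what is visible of it).
- silhouettes(name, picture): "region" (384x512 bool, what is visible of it) and "xy" ([column, row] in pixels, amid what is visible of it).
- place_of(name, picture): "xy" ([column, row] in pixels: a listed point, or the origin of a listed thing).
The state is a dict: "clock": time; "joint_pos": joint angles; "qvel": joint speeds; "tau": joint torques, N m; "tool_pos": TCP position; "orientation": TCP orientation; "force": force on the tool from outside, world axes, zero at the start; "moment": the same for the moment, N m; "opening": finger opening in m.
Only numpy, scipy, OpenCV 4.12 (cv2) and the standard library are available. Lean on these libraries where they do the work, as an engineer would, in place of code of your own. Each camera call takes 0.05 s, during which the arm holds its last target.

TASK

Take the full-size softwood riser block out of the compartment tray and stand it on the jig board between the clamp's two jaws, square in line with them with its long side along the bar, and let go of it. Then pump the clamp's trigger until the sliding jaw's rubber pad bears firmly on the block and pinches it against the cleat - without crushing the soft wood, without pushing the sliding jaw by hand and without disturbing the other parts - and finish while still holding the trigger squeezed, keeping the pressure on so that a colleague can drive the screws.

Things in the scene. Friction and masses are not known exactly. Their poses are not given: they have to be found in the camera images.
- block_center (a point): the riser block: plain softwood, x 36 by y 45 by z 40 mm (z upright), 35 to 70 g; this point is its centre, 20 mm above its underside, axes along its sides. It stands in one of the four compartments (any) of a grey tray fixed on the bench: floor 4 mm thick, outer walls 30 mm and dividers 26 mm high, each compartment 112 by 112 mm inside.
- offcut_center (a point): a thinner softwood offcut that must stay where it is: 36 by 20 by 40 mm high, upright in another compartment; this point is its centre.
- dowel_center (a point): an upright softwood dowel, 28 mm diameter, 50 mm high, in another compartment, to be left alone; this point is its centre.
- collar_center (a point): a steel collar lying flat, 40 mm outside and 24 mm inside diameter, 18 mm high, in another compartment, to be left alone; this point is its centre.
- jig: 15 mm plywood board fixed on the bench with a one-hand bar clamp screwed on it on its side, bar level. Origin: bench height, on the bar's axis, in the plane of the body jaw's pad face. +y along the bar towards the sliding jaw, jaws to +x (x 17 to 79 mm, 58 mm high), pistol grip and trigger to -x over bare bench (board ends at x = -45). The clamp's housing spans y -74 to 0, x -22 to 22, 61 mm high.
- cleat: softwood cleat screwed upright on the board against the body jaw: jig x 25.5 to 110.5 mm, y 0 to 20 mm, 40 mm high from the board (its top 55 mm above the bench); origin at the centre of its underside. The block is to be pinched against its +y face.
- seat (a point): where the block's centre belongs, on the jaws' line, block standing on the board with its 36 mm side along jig x and its 45 mm side along jig y, touching the cleat (jig x 55, y 42.5, z 35 mm). It may be set down up to 10 mm farther from the cleat: the sliding jaw pushes it home. The 20 mm wide bar runs 45 mm to the -x side.
- jaw (a joint): slide of the bar and sliding jaw, m: 0 fully open, grows as it closes; pad face at jig y = 0.120 minus this value, so it meets a block that touches the cleat at 0.055. At the start 0.008 to 0.034. Moved by the ratchet: a full stroke of the trigger draws it 9 to 13 mm (the first 0 to 5 mm of a stroke may be lost motion); when the trigger is let go it can slip back up to one 5 mm tooth.
- jaw_pad: black rubber pad on the sliding jaw, 34 mm along jig x, 36 mm high; origin at the centre of the face that meets the block, 40 mm above the bench, at jig x = 55 mm. It gives 1 mm for each 5 N; the soft wood is crushed above 45 N.
- trigger (a joint): trigger angle, rad: 0 released, grows as it is squeezed towards the pistol grip, 0.36 fully squeezed; springs back in about 1 s. Turns about a vertical pin at jig x -10, y -12 mm. One rad draws the bar 36 mm once the pawl bites. At the trigger's middle spring and drag take 5 to 6 N (held still); each 1 N more gives 2 N at the jaw: 11 N there grips with about 12 N, 26 N would crush.
- trigger_mid (a point): middle of the black trigger lever, 40 mm above the bench, 75 mm from its pin, about jig x -84 mm. The lever is 13 mm thick (about along jig y) and 24 mm high, from jig x -30 to -113 mm; its outer face is the +y one. Here it moves to jig -y by 27 mm over the full stroke (jig y +1 to -26 mm).
- trigger_grip: the trigger lever as a body; origin on its pin, z up. Released, its own axes are along the jig's and the lever runs towards its -x, 0.17 rad to the +y side; it turns with the trigger.
- handle_mid (a point): middle of the fixed pistol grip, 40 mm above the bench, at jig x -85, y -46 mm: 22 mm thick along jig y (outer back face at y -57 mm), 28 mm high, out to jig x -120 mm. Across their outer faces grip and trigger together measure 64 mm released and 37 mm fully squeezed.
There are look-alikes about, which are no part of the job. Leave any orange look-alike of the part that bears block_center alone.

How it is judged:
By the outcome, as a careful person would: the job done as asked, in the order asked, and still so for the second after the job is handed in, while the arm keeps its last pose, push and grip.
It also fails if it takes over 67 s, if anything falls off the work surface, if the arm or the gripper's body presses on something with over 40 N, if the wrist force passes 120 N, or if a joint passes its speed limit or range.

## Working session

There is one attempt and no reset: what is moved stays moved. The work goes in short steps, Python scripts to look and compute and a shell command to move; the robot and the scene stay as the last step left them, time stands still between calls to the robot, and variables do not carry over. Pictures are saved under pics/ and viewed, and the job is handed in when it is done.

```bash
ls; mkdir -p pics
python3 - <<'E'
from plant import telemetry, vision
import cv2
print(telemetry.get_obs())
for n in ("top","side","wrist"):
    s=vision.snapshot(n); cv2.imwrite(f"pics/{n}0.png",s["color"][:,:,::-1]); print(n,s["mtx"].tolist(), (s.get("cam_to_world") if n!="wrist" else s["tool_from_camera"]).tolist())
E
```

```text
pics
{'clock': 0.0, 'joint_pos': array([-5.00122159e+01,  2.05921913e+01,  6.33861950e-01, -1.84758676e-02,
       -7.01360208e+01, -1.65066196e+01]), 'qvel': array([ 0.07346418,  0.13219811,  0.01167075, -0.05199223, -0.01566947,
        0.04093494]), 'tau': array([ 6.29128613e-05, -5.82717025e+01,  2.93048269e+01,  6.99714661e+00,
        6.68754205e-03, -1.69274049e-04]), 'tool_pos': array([ 0.26873613, -0.61869923,  0.24261997]), 'orientation': array([ 1.79904603e+02, -1.01570868e-02, -1.56525119e+02]), 'force': array([-0.19315787, -0.97845774, -0.2281949 ]), 'moment': array([ 0.01246714, -0.05669209,  0.02087668]), 'opening': 0.0878594707628436}
top [[465.5813342000306, 0.0, 258.8098385407993], [0.0, 465.5813342000306, 194.3863281237999], [0.0, 0.0, 1.0]] [[0.0014157067317285858, -0.992126592192785, 0.12523106978055012, 0.3594136075684972], [-0.9999064724090274, -0.0031079561631910282, -0.013318672720001744, 0.06492364916145586], [0.013603022053373794, -0.1252005018856512, -0.9920382009371395, 0.9529157449033089], [0.0, 0.0, 0.0, 1.0]]
side [[362.5787386766987, 0.0, 252.1716584325976], [0.0, 362.5787386766987, 187.01503694137168], [0.0, 0.0, 1.0]] [[-0.999124575746964, -0.03883982225408018, 0.015541890030506754, 0.48316525524501625], [-0.03814314793448669, 0.6931977076271061, -0.7197374788116655, 0.6047499962542193], [0.017180873205305015, -0.71970021977751, -0.6940723386276871, 0.605610647719308], [0.0, 0.0, 0.0, 1.0]]
wrist [[271.64462919262684, 0.0, 257.16845965354986], [0.0, 271.64462919262684, 192.61554023000213], [0.0, 0.0, 1.0]] [[9.984121512310835e-05, -0.9551179223608165, -0.2962258334731966, 0.08143183584050617], [0.9999998789852349, -4.733996640224867e-05, 0.000489681982475522, -9.03209209737188e-05], [-0.000481727358723598, -0.29622584651594097, 0.9551178020509652, -0.14043855553886417], [0.0, 0.0, 0.0, 1.0]]
```

View pics/top0.png

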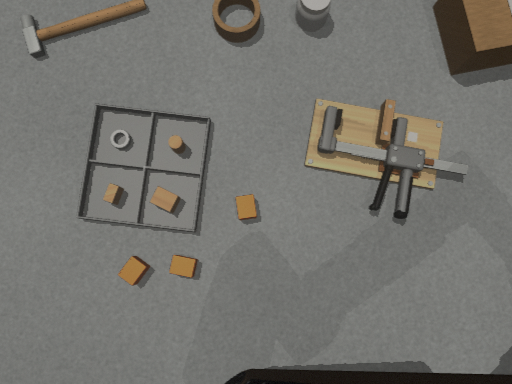

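View pics/side0.png

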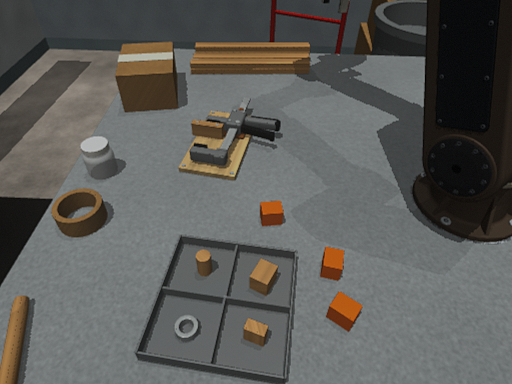

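View pics/wrist0.png

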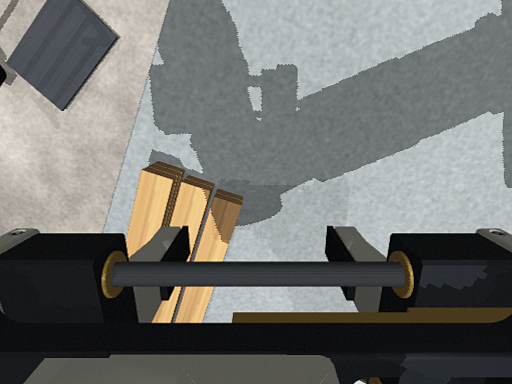

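```bash
cat > h.py <<'E'
import numpy as np, cv2
from plant import telemetry, vision, close_job, recognise, silhouettes, place_of
def proj(s,P):
    T=np.linalg.inv(s["cam_to_world"]); p=T[:3,:3]@P+T[:3,3]; q=s["mtx"]@p; return q[:2]/q[2]
def onplane(s,xy,z,T=None):
    T=s["cam_to_world"] if T is None else T
    d=T[:3,:3]@np.linalg.inv(s["mtx"])@np.array([xy[0],xy[1],1.]); o=T[:3,3]
    return o+d*(z-o[2])/d[2]
E
python3 - <<'E'
from h import *
np.set_printoptions(precision=4,suppress=True)
z={"block_center":.024,"offcut_center":.024,"jig":0,"cleat":.015,"seat":.035,"jaw_pad":.04,"trigger_mid":.04,"trigger_grip":.04,"handle_mid":.04}
for n in ("top","side"):
    s=vision.snapshot(n)
    for k in z:
        r=place_of(k,s)
        for e in r[:3]: print(n,k,round(e["conf"],2),np.round(e["xy"],1),onplane(s,e["xy"],z[k]))
E
```

```text
top block_center 0.82 [182.  265.5] [0.3351 0.2035 0.024 ]
top block_center 0.66 [131.5 270.2] [0.3259 0.3022 0.024 ]
top block_center 0.64 [164.7 197.7] [0.4694 0.241  0.024 ]
top offcut_center 0.5 [114.7 194.4] [0.4757 0.3411 0.024 ]
top jig 0.96 [376.9 158.5] [ 0.5561 -0.1947  0.    ]
top jig 0.24 [393.2 161.8] [ 0.5492 -0.2287  0.    ]
top cleat 0.94 [383.  128.1] [ 0.6173 -0.2053  0.015 ]
top seat 0.56 [366.7 124.7] [ 0.6187 -0.1665  0.035 ]
top jaw_pad 0.41 [339.3 120.8] [ 0.6251 -0.1099  0.04  ]
top trigger_mid 0.56 [379.4 196. ] [ 0.4722 -0.1865  0.04  ]
top trigger_grip 0.61 [393.2 161.2] [ 0.5425 -0.2164  0.04  ]
top trigger_grip 0.44 [114.7 193.5] [0.4755 0.3364 0.04  ]
top handle_mid 0.92 [400.4 198. ] [ 0.4683 -0.2281  0.04  ]
side block_center 0.93 [271.9 212.1] [0.4507 0.0772 0.024 ]
side block_center 0.63 [259.8 277.2] [0.4731 0.2395 0.024 ]
side block_center 0.57 [331.4 260.2] [0.3366 0.1954 0.024 ]
side jig 0.85 [230.  137.6] [ 0.5663 -0.2188  0.    ]
side jig 0.47 [204.7 148.6] [ 0.6301 -0.1651  0.    ]
side cleat 0.7 [208.4 132.4] [ 0.6259 -0.2188  0.015 ]
side cleat 0.29 [268.8 124.5] [ 0.4587 -0.2679  0.015 ]
side seat 0.78 [211.4 134.2] [ 0.6121 -0.1833  0.035 ]
side trigger_mid 0.61 [265.9 133.4] [ 0.4672 -0.1889  0.04  ]
side trigger_mid 0.49 [233.9 126.3] [ 0.5545 -0.2164  0.04  ]
side trigger_grip 0.75 [235.8 125.8] [ 0.5495 -0.219   0.04  ]
side handle_mid 0.86 [268.1 126.5] [ 0.4616 -0.2213  0.04  ]
```

Run:
```python
import cv2
a=cv2.imread("pics/top0.png"); cv2.imwrite("pics/topz.png",cv2.resize(a[90:225,290:480],None,fx=4,fy=4,interpolation=cv2.INTER_CUBIC))
cv2.imwrite("pics/trayz.png",cv2.resize(a[95:240,70:220],None,fx=4,fy=4,interpolation=cv2.INTER_CUBIC))
```

```text
(no output)
```

View pics/topz.png

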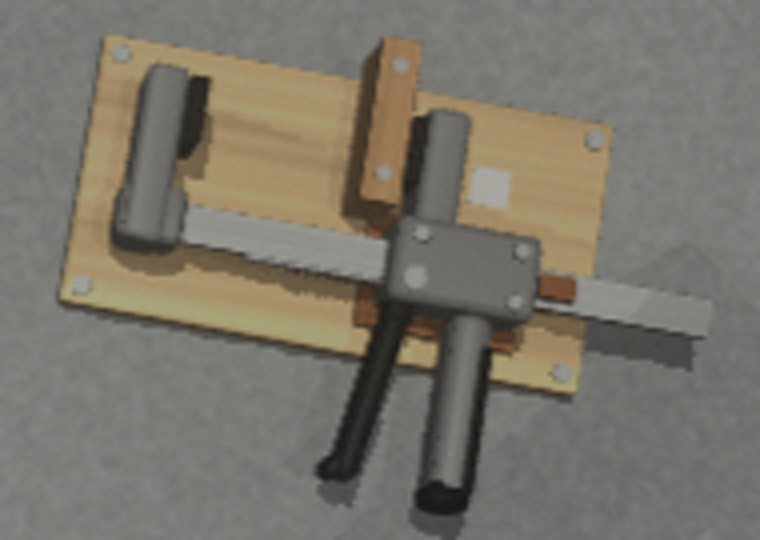

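View pics/trayz.png

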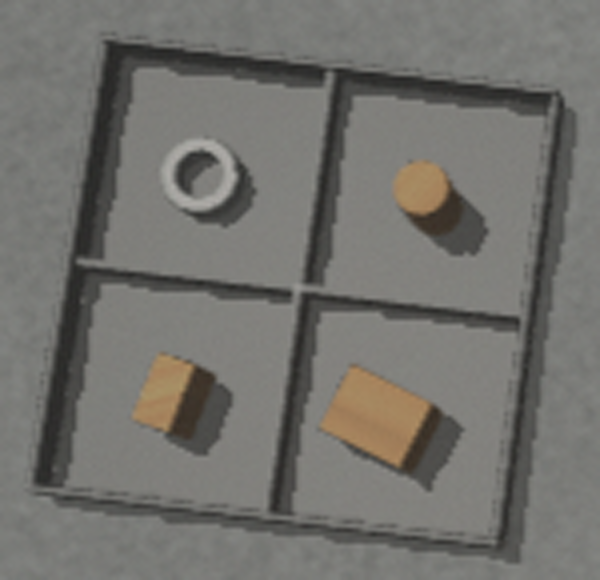

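```bash
cat > fit.py <<'E'
from h import *
from scipy.optimize import least_squares
np.set_printoptions(precision=4,suppress=True)
J={"jig":(0,0,0),"cleat":(.068,.010,.015),"seat":(.055,.0425,.035),"trigger_mid":(-.084,.001,.04),"trigger_grip":(-.010,-.012,.04),"handle_mid":(-.085,-.046,.04)}
obs=[]
for n in ("top","side"):
    s=vision.snapshot(n)
    for k in J:
        r=[e for e in place_of(k,s) if e["conf"]>.5]
        if r: obs.append((n,k,s,r[0]["xy"]))
def w(p,P):
    c,q=np.cos(p[2]),np.sin(p[2]); return np.array([p[0]+c*P[0]-q*P[1],p[1]+q*P[0]+c*P[1],P[2]])
def res(p): return np.concatenate([proj(s,w(p,J[k]))-xy for n,k,s,xy in obs])
f=least_squares(res,[.556,-.21,-.17],loss="soft_l1",f_scale=1.5)
print("jig",f.x,np.degrees(f.x[2]))
for (n,k,s,xy),r in zip(obs,f.fun.reshape(-1,2)): print(n,k,r)
# board edge yaw from the top view
s=[o[2] for o in obs if o[0]=="top"][0]
q=lambda u,v:onplane(s,(290+u/4-.4,90+v/4-.4),.015)
tl,tr,bl,br=q(105,36),q(612,125),q(60,300),q(574,396)
for a,b in((tl,tr),(bl,br)): d=a-b; print("yaw edge",np.degrees(np.arctan2(-d[0],d[1])),np.linalg.norm(d))
for a,b in((tl,bl),(tr,br)): d=a-b; print("yaw edge x",np.degrees(np.arctan2(d[1],d[0])),np.linalg.norm(d))
c,sn=np.cos(f.x[2]),np.sin(f.x[2])
for a in(tl,tr,bl,br):
    d=a[:2]-f.x[:2]; print("corner in jig",c*d[0]+sn*d[1],-sn*d[0]+c*d[1])
# block
for e in silhouettes("block_center",s):
    if abs(e["xy"][0]-165)<15 and abs(e["xy"][1]-199)<15:
        cs=max(cv2.findContours(e["region"].astype(np.uint8),0,2)[0],key=cv2.contourArea); print(e["conf"],cv2.minAreaRect(cs))
# top face corners picked from trayz (x4 crop at 70,95)
C=[onplane(s,(70+u/4-.4,95+v/4-.4),.044) for u,v in((352,366),(437,402),(402,468),(320,432))]
C=np.array(C); print(C, C.mean(0)); 
for i in range(4):
    d=C[(i+1)%4]-C[i]; print(np.linalg.norm(d),np.degrees(np.arctan2(d[1],d[0])))
E
python3 fit.py
```

```text
jig [ 0.555  -0.2016 -0.1969] -11.282113537335015
top jig [1.8039 3.2452]
top cleat [ 0.1151 -0.8662]
top seat [0.6746 1.5246]
top trigger_mid [0.0397 0.9905]
top trigger_grip [0.1146 0.3245]
top handle_mid [ 0.5796 -1.0413]
side jig [-0.4292  2.8568]
side cleat [-0.8065  0.2553]
side seat [0.0811 0.2439]
side trigger_mid [-3.2217  4.5775]
side trigger_grip [0.8558 2.8059]
side handle_mid [-2.0549  1.6486]
yaw edge -9.966954307638035 0.26793442417669033
yaw edge -10.52993213558152 0.26703542207109643
yaw edge x -10.13613488635152 0.14238276309515463
yaw edge x -10.493372861795036 0.14501206180461243
corner in jig 0.09600369929557699 0.15687681912469942
corner in jig 0.10215328817265815 -0.11098702355575174
corner in jig -0.046350585062108665 0.15402919702510448
corner in jig -0.042845033513252063 -0.1129832142014655
0.68 ((164.90000915527344, 199.7000274658203), (26.385601043701172, 18.335756301879883), 26.56505012512207)
[[0.49   0.2518 0.044 ]
 [0.4722 0.2097 0.044 ]
 [0.4397 0.226  0.044 ]
 [0.4573 0.2665 0.044 ]] [0.4648 0.2385 0.044 ]
0.045671299846014826 -112.80765743030392
0.03639625954113644 153.3714771161137
0.04411643284841685 66.535646940665
0.03582023907776491 -24.195523127831578
```

```bash
python3 -m handwheel '[[[0,0,0,-0.108,0.4],[0,0,0,-0.108,0.4],[0,0,0,-0.108,0.4],[0,0,0,-0.108,0.4],[0,0,0,-0.108,0.4],[0,0,0,-0.108,0.4],[0,0,0,-0.108,0.4],[-0.0366,-0.0036,0,0,0.4],[-0.0366,-0.0036,0,0,0.4],[-0.0366,-0.0036,0,0,0.4],[-0.0366,-0.0036,0,0,0.4],[-0.0366,-0.0036,0,0,0.4],[-0.0366,-0.0036,0,0,0.4],[-0.0366,-0.0036,0,0,0.4],[-0.0366,-0.0036,0,0,0.4],[-0.0366,-0.0036,0,0,0.4],[-0.0366,-0.0036,0,0,0.4],[-0.0366,-0.0036,0,0,0.4],[-0.0366,-0.0036,0,0,0.4],[-0.0366,-0.0036,0,0,0.4]]]'
```

```text
clock: 3.57
tool_pos: [0.5, -0.1985, 0.244]
orientation: [-180.0, 0.0, -113.2]
force: [0.5, -0.2, -0.0]
opening: 0.0524
```

```bash
python3 -m handwheel '[[[-0.0324,0.0171,0.003,0,0.4],[-0.0324,0.0171,0.003,0,0.4],[-0.0324,0.0171,0.003,0,0.4],[-0.0324,0.0171,0.003,0,0.4],[-0.0324,0.0171,0.003,0,0.4],[-0.0324,0.0171,0.003,0,0.4],[-0.0324,0.0171,0.003,0,0.4],[-0.0324,0.0171,0.003,0,0.4],[-0.0324,0.0171,0.003,0,0.4],[-0.0324,0.0171,0.003,0,0.4],[-0.0324,0.0171,0.003,0,0.4],[-0.0324,0.0171,0.003,0,0.4],[0,0,0,0,0.4],[0,0,0,0,0.4]]]'
cat >> h.py <<'E'
from scipy.spatial.transform import Rotation as Rn
def tool_T(o):
    T=np.eye(4); T[:3,:3]=Rn.from_euler("xyz",o["orientation"],degrees=True).as_matrix(); T[:3,3]=o["tool_pos"]; return T
def wrist():
    o=telemetry.get_obs(); s=vision.snapshot("wrist"); s["W"]=tool_T(o)@s["tool_from_camera"]; return o,s
E
python3 - <<'E'
from h import *
o,s=wrist(); print(o["tool_pos"],o["orientation"])
cv2.imwrite("pics/w1.png",s["color"][:,:,::-1])
for e in place_of("block_center",s): print(e["conf"],e["xy"],onplane(s,e["xy"],.024,s["W"]))
E
```

```text
clock: 4.73
tool_pos: [0.4636, 0.2397, 0.2072]
orientation: [180.0, -0.0, -113.0]
force: [-0.2, -0.6, -0.1]
opening: 0.0527
[0.46360252 0.2397018  0.20721545] [ 1.79989678e+02 -3.08821896e-02 -1.13033812e+02]
0.85 [256.3, 175.9] [0.46297537 0.23753849 0.024     ]
0.66 [344.9, 106.7] [0.3386366  0.20261944 0.024     ]
0.65 [376.2, 178.3] [0.3286628 0.2979568 0.024    ]
0.62 [207.5, 37.5] [0.45148884 0.07867632 0.024     ]
```

View pics/w1.png

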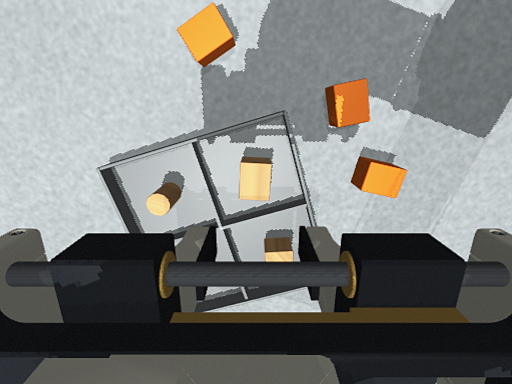

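Run:
```python
import cv2
a=cv2.imread("pics/w1.png"); cv2.imwrite("pics/w1z.png",cv2.resize(a[140:270,190:320],None,fx=4.5,fy=4.5,interpolation=cv2.INTER_CUBIC))
```

```text
(no output)
```

View pics/w1z.png

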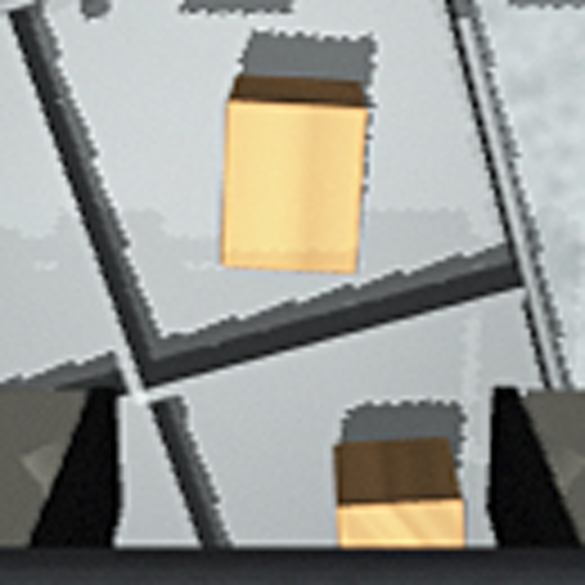

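Run:
```python
from h import *
np.set_printoptions(precision=4,suppress=True)
o,s=wrist()
C=np.array([onplane(s,(190+u/4.5-.4,140+v/4.5-.4),.044,s["W"]) for u,v in((229,99),(369,105),(358,272),(221,267))])
m=C.mean(0); print(C,m)
for i in range(4):
    d=C[(i+1)%4]-C[i]; print(np.linalg.norm(d),np.degrees(np.arctan2(d[1],d[0])))
T=tool_T(o); print(o["tool_pos"],o["orientation"][2],T[:3,:3].T@(m-T[:3,3]))
```

```text
[[0.4711 0.2089 0.044 ]
 [0.4394 0.2242 0.044 ]
 [0.4588 0.2641 0.044 ]
 [0.4913 0.2487 0.044 ]] [0.4652 0.2365 0.044 ]
0.03526013456880548 154.33641395503562
0.0444639683338677 64.00746789358526
0.035972626266364355 -25.39382580267431
0.044643083535139336 -116.90522134432936
[0.4638 0.2378 0.2075] -113.17579131001723 [ 0.0006 -0.0018  0.1635]
```

```bash
python3 -m handwheel '[[[0,-0.001,0.015,0.03,0.5],[0,0,0.015,0,0.5],[0,0,0.015,0,0.5],[0,0,0.015,0,0.5],[0,0,0.015,0,0.5],[0,0,0.015,0,0.5],[0,0,0.015,0,0.5],[0,0,0.015,0,0.5],[0,0,0.015,0,0.5],[0,0,0.008,0,0.5],[0,0,0,0,0.5]]]'
python3 - <<'E'
from h import *
o,s=wrist(); print(o["tool_pos"],o["orientation"],o["force"])
cv2.imwrite("pics/w2.png",s["color"][:,:,::-1])
s=vision.snapshot("side");cv2.imwrite("pics/s2.png",cv2.resize(s["color"][180:384,130:380,::-1],None,fx=2.8,fy=2.8,interpolation=cv2.INTER_CUBIC))
E
```

```text
clock: 5.8
tool_pos: [0.4644, 0.2359, 0.0632]
orientation: [179.9, -0.1, -115.0]
force: [-0.2, -0.7, -0.2]
opening: 0.0438
[0.46439235 0.23585992 0.06323979] [ 1.79943151e+02 -1.47582293e-01 -1.15025132e+02] [-0.20241754 -0.7461064  -0.19856121]
```

View pics/w2.png

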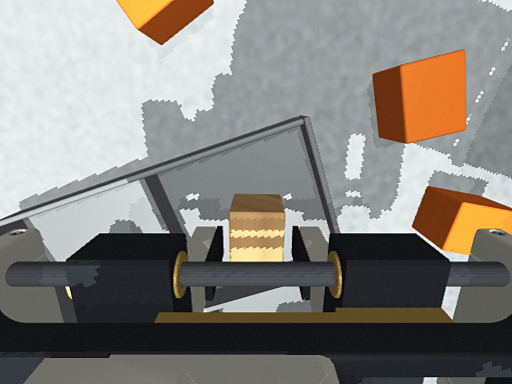

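View pics/s2.png

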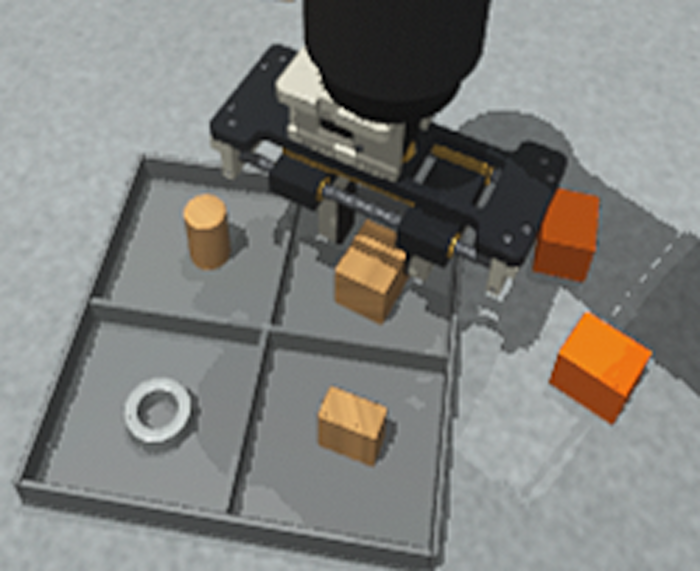

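```bash
python3 -m handwheel '[[[-0.001,0,0.01,0,0.5],[0,0,0.01,0,0.5],[0,0,0.007,0,0.5],[0,0,0,0,0.5],[0,0,0,0,1],[0,0,0,0,1],[0,0,0,0,1],[0,0,0,0,1],[0,0,0,0,1],[0,0,0,0,1]]]'
```

```text
clock: 6.73
tool_pos: [0.4654, 0.2386, 0.0378]
orientation: [-180.0, 0.0, -114.9]
force: [0.3, 0.0, -0.3]
opening: 0.0358
```

```bash
python3 -m handwheel '[[[0,0,-0.01,0,1],[0,0,-0.02,0,1],[0,0,-0.025,-0.05,1],[0,0,-0.025,-0.05,1],[0,0,-0.025,-0.05,1],[0,0,-0.025,-0.05,1],[0,0,-0.01,-0.057,1],[0.029,-0.0169,0,0,1],[0.029,-0.0169,0,0,1],[0.029,-0.0169,0,0,1],[0.029,-0.0169,0,0,1],[0.029,-0.0169,0,0,1],[0.029,-0.0169,0,0,1],[0.029,-0.0169,0,0,1],[0.029,-0.0169,0,0,1],[0.029,-0.0169,0,0,1],[0.029,-0.0169,0,0,1],[0.029,-0.0169,0,0,1],[0.029,-0.0169,0,0,1],[0.029,-0.0169,0,0,1]]]'
cat > look.py <<'E'
from h import *
import sys
from scipy.optimize import least_squares
np.set_printoptions(precision=4,suppress=True)
o,s=wrist(); print(o["tool_pos"],o["orientation"],o["opening"])
cv2.imwrite(f"pics/{sys.argv[1]}.png",s["color"][:,:,::-1])
z={"block_center":.024,"jig":0,"cleat":.015,"seat":.035,"jaw_pad":.04,"trigger_mid":.04,"trigger_grip":.04,"handle_mid":.04}
for k in z:
    for e in place_of(k,s)[:2]: print(k,round(e["conf"],2),np.round(e["xy"],1),onplane(s,e["xy"],z[k],s["W"]))
E
python3 look.py w3
```

```text
clock: 8.4
tool_pos: [0.615, -0.1732, 0.1785]
orientation: [-180.0, 0.0, -100.2]
force: [0.7, 1.1, -0.4]
opening: 0.0358
[ 0.615  -0.1732  0.1785] [-179.9724    0.0061 -100.199 ] 0.035798766215239475
block_center 0.79 [258.7 242.7] [ 0.6254 -0.1     0.024 ]
jig 0.96 [303.1 145.5] [ 0.5544 -0.2025  0.    ]
cleat 0.71 [242.7 154.1] [ 0.6245 -0.2073  0.015 ]
cleat 0.55 [389.3 151.7] [ 0.4625 -0.1809  0.015 ]
seat 0.7 [254.8 188.8] [ 0.6172 -0.1708  0.035 ]
trigger_mid 0.59 [389.4 153.8] [ 0.4738 -0.1846  0.04  ]
handle_mid 0.62 [394.8 106.2] [ 0.4669 -0.2309  0.04  ]
```

View pics/w3.png

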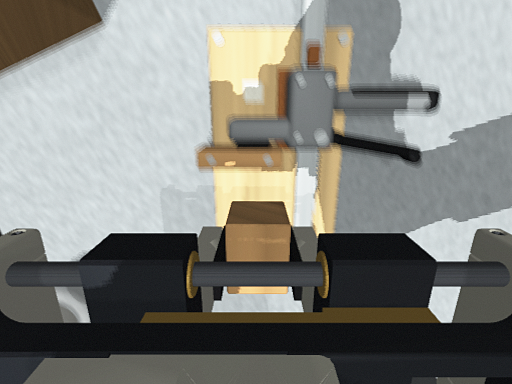

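Run:
```python
import cv2
a=cv2.imread("pics/w3.png"); cv2.imwrite("pics/w3z.png",cv2.resize(a[20:250,190:350],None,fx=2.6*1.3,fy=2.6,interpolation=cv2.INTER_CUBIC))
cv2.imwrite("pics/w3y.png",cv2.resize(a[110:250,190:310],None,fx=4,fy=4,interpolation=cv2.INTER_CUBIC))
```

```text
(no output)
```

View pics/w3y.png

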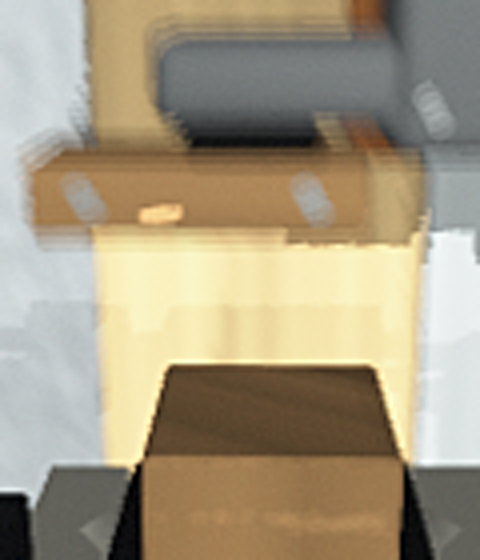

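```bash
python3 -m handwheel '[[[0,0,0,0,1],[0,0,0,0,1]]]'; python3 look.py w4;  python3 - <<'E'
import cv2
a=cv2.imread("pics/w4.png")
cv2.imwrite("pics/w4y.png",cv2.resize(a[110:250,190:330],None,fx=4,fy=4,interpolation=cv2.INTER_CUBIC))
E
```

```text
clock: 9.02
tool_pos: [0.6148, -0.1707, 0.1779]
orientation: [-180.0, 0.0, -100.1]
force: [0.8, 0.8, 0.1]
opening: 0.0361
[ 0.6148 -0.1707  0.1779] [-179.9841    0.0033 -100.1343] 0.0361177601435308
block_center 0.76 [254.3 240.7] [ 0.6298 -0.1015  0.024 ]
jig 0.58 [302.8 143.7] [ 0.5544 -0.2023  0.    ]
cleat 0.86 [240.9 154.9] [ 0.6265 -0.2044  0.015 ]
seat 0.9 [253.9 187.9] [ 0.6178 -0.1697  0.035 ]
jaw_pad 0.52 [254.5 239.7] [ 0.6277 -0.1108  0.04  ]
trigger_mid 0.87 [390.2 147.8] [ 0.4728 -0.1885  0.04  ]
handle_mid 0.9 [399.3 102.8] [ 0.4627 -0.231   0.04  ]
```

View pics/w4y.png

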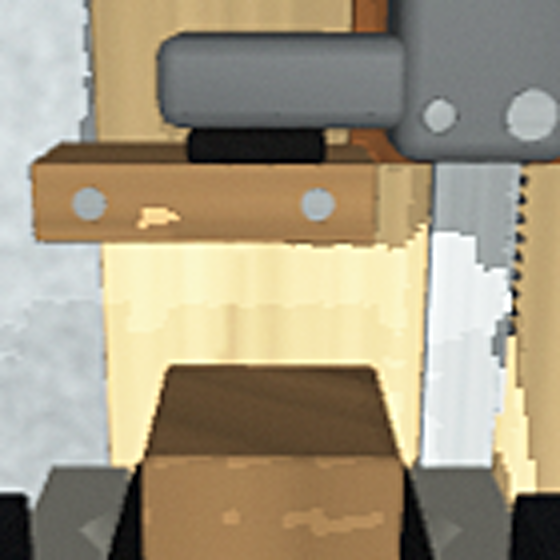

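View pics/w4.png

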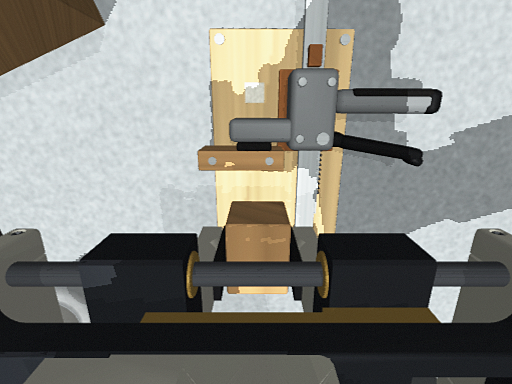

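Run:
```python
from h import *
np.set_printoptions(precision=4,suppress=True)
o,s=wrist(); T=tool_T(o); print(o["tool_pos"],o["orientation"][2])
f=lambda u,v:(190+u/4-.4,110+v/4-.4)
C=np.array([onplane(s,f(u,v),.055,s["W"]) for u,v in((34,165),(377,164),(375,241),(36,242))])
print(C)
for i in range(4):
    d=C[(i+1)%4]-C[i]; print(np.linalg.norm(d),np.degrees(np.arctan2(d[1],d[0])))
print("to tool",(C-T[:3,3])@T[:3,:3])
print("board edges z.015", [((onplane(s,f(*u),.015,s["W"])-T[:3,3])@T[:3,:3]) for u in ((90,60),(104,380))])
for z,P in((.0338,((168,366),(374,366))),(-.0062,((145,456),(404,456)))):
    for p in P:
        print("block front in tool",z,onplane(s,f(*p),z,s["tool_from_camera"]))
```

```text
[ 0.6148 -0.1715  0.1775] -100.19979782052472
[[ 0.6628 -0.2225  0.055 ]
 [ 0.5812 -0.208   0.055 ]
 [ 0.5845 -0.1893  0.055 ]
 [ 0.6669 -0.2039  0.055 ]]
0.08295067530510473 169.96585971453874
0.01900552459454369 79.98743462443493
0.08374403058386813 -10.031952385058784
0.019024972699607637 -102.40253758517756
to tool [[ 0.0417 -0.0563  0.1225]
 [ 0.0419  0.0267  0.1225]
 [ 0.0229  0.0267  0.1225]
 [ 0.0227 -0.057   0.1225]]
board edges z.015 [array([ 0.0641, -0.048 ,  0.1625]), array([-0.0279, -0.0483,  0.1625])]
block front in tool 0.0338 [ 0.0209 -0.0166  0.0338]
block front in tool 0.0338 [0.0209 0.0184 0.0338]
block front in tool -0.0062 [ 0.022  -0.0161 -0.0062]
block front in tool -0.0062 [ 0.022   0.0187 -0.0062]
```

```bash
python3 -m handwheel '[[[-0.0035,-0.003,0,0,1],[0,0,0.01,0,1],[0,0,0.015,0,1],[0,0,0.015,0,1],[0,0,0.015,0,1],[0,0,0.015,0,1],[0,0,0.015,0,1],[0,0,0.01,0,1],[0,0,0.01,0,1],[0,0,0.01,0,1],[0,0,0.005,0,1],[0,0,0,0,1],[0,0,0,0,1]]]'; python3 look.py w5
python3 - <<'E'
from h import *
s=vision.snapshot("side");cv2.imwrite("pics/s5.png",cv2.resize(s["color"][70:200,160:320,::-1],None,fx=4.5,fy=4.5,interpolation=cv2.INTER_CUBIC))
E
```

```text
clock: 10.6
tool_pos: [0.6185, -0.1686, 0.0576]
orientation: [180.0, -0.0, -100.2]
force: [0.3, 0.4, -0.2]
opening: 0.0355
[ 0.6185 -0.1686  0.0576] [ 179.9981   -0.0081 -100.1893] 0.03552535824278044
block_center 0.73 [254.1 241.5] [ 0.6216 -0.1596  0.024 ]
cleat 0.71 [234.4 178.7] [ 0.6272 -0.2051  0.015 ]
cleat 0.5 [255.3 242.1] [ 0.6217 -0.1544  0.015 ]
jaw_pad 0.74 [254.4 314.1] [ 0.63   -0.1117  0.04  ]
trigger_mid 0.89 [488.2 172.4] [ 0.4744 -0.188   0.04  ]
```

View pics/w5.png

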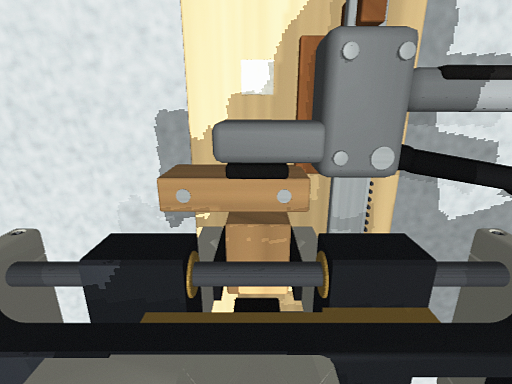

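View pics/s5.png

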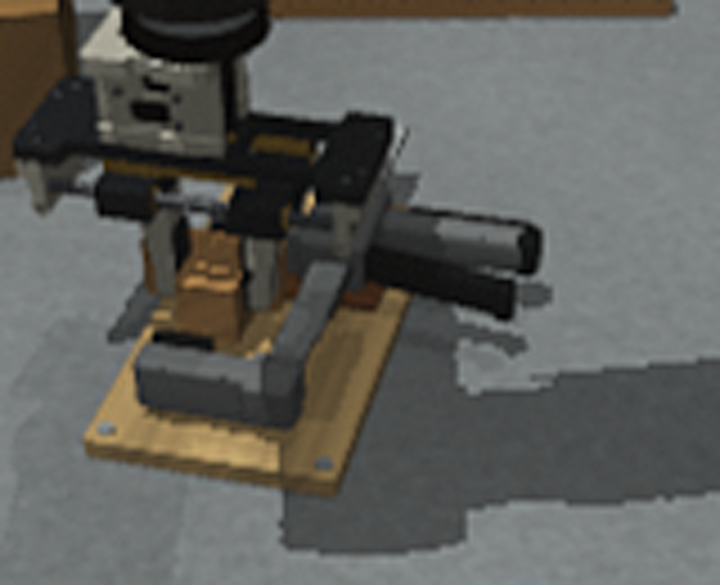

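```bash
python3 - <<'E'
from h import *
np.set_printoptions(precision=4,suppress=True)
o,s=wrist(); T=tool_T(o); print(o["tool_pos"])
for p in((158,211),(308,211)): print(((onplane(s,p,.055,s["W"])-T[:3,3])@T[:3,:3]))
for p in((226,224),(290,224)): print(onplane(s,p,-.0062,s["tool_from_camera"]))
E
python3 -m handwheel '[[[0,0,0.004,0,1],[0,0,0.003,0,1],[0,0,0.001,0,1],[0,0,0,0,1],[0,0,0,0,1]]]'
```

```text
[ 0.6185 -0.1685  0.0578]
[ 0.0258 -0.0552  0.0028]
[0.0258 0.0294 0.0028]
[ 0.0218 -0.016  -0.0062]
[ 0.0218  0.0184 -0.0062]
clock: 11.57
tool_pos: [0.6182, -0.1686, 0.0493]
orientation: [180.0, -0.0, -100.2]
force: [-0.6, 0.5, -1.2]
opening: 0.0355
```

```bash
python3 -m handwheel '[[[0,0,0.001,0,1],[0,0,0,0,1],[0,0,0,0,1]]]'
```

```text
clock: 11.82
tool_pos: [0.6184, -0.1685, 0.0486]
orientation: [-180.0, 0.0, -100.2]
force: [0.2, -0.7, -1.2]
opening: 0.0357
```

```bash
python3 -m handwheel '[[[0,0,0.0007,0,1],[0,0,0,0,1],[0,0,0,0,1]]]'
```

```text
clock: 12.07
tool_pos: [0.6185, -0.1685, 0.0485]
orientation: [-180.0, -0.0, -100.2]
force: [-1.8, 1.1, 5.5]
opening: 0.0357
```

```bash
python3 -m handwheel '[[[0,0,0,0,0.52],[0,0,0,0,0.52],[0,0,0,0,0.52],[0,0,0,0,0.52]]]'; python3 -m handwheel '[[[0,0,-0.003,0,0.52],[0,0,-0.006,0,0.52],[0,0,-0.012,0,0.52],[0,0,-0.02,0,0.52],[0,0,-0.025,0,0.52],[0,0,-0.025,0,0.52],[0,0,-0.025,0,0.3],[0,0,0,0,0.1]]]'
python3 look.py w6
```

```text
clock: 12.4
tool_pos: [0.6183, -0.1686, 0.0477]
orientation: [180.0, -0.0, -100.2]
force: [-0.1, -0.3, -1.2]
opening: 0.0421
clock: 13.07
tool_pos: [0.6214, -0.1691, 0.1712]
orientation: [-179.4, 0.0, -100.1]
force: [0.7, -0.5, 0.7]
opening: 0.0506
[ 0.6214 -0.1691  0.1712] [-179.4404    0.0124 -100.135 ] 0.05055016117693099
block_center 0.81 [260.5 185.8] [ 0.6185 -0.1681  0.024 ]
cleat 0.81 [250.  154.5] [ 0.6241 -0.2027  0.015 ]
trigger_mid 0.56 [400.3 146.2] [ 0.4745 -0.1887  0.04  ]
trigger_grip 0.7 [260.3 187. ] [ 0.6182 -0.1713  0.04  ]
handle_mid 0.9 [410.   97.1] [ 0.4645 -0.2335  0.04  ]
```

View pics/w6.png

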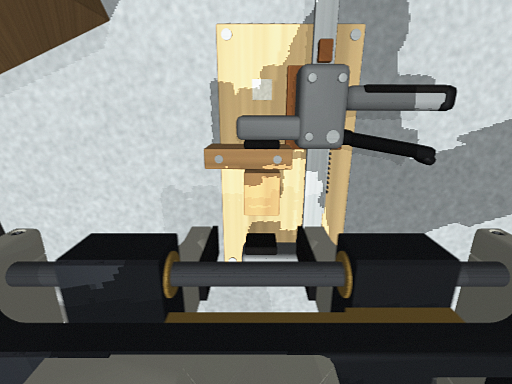

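```bash
python3 -m handwheel '[[[0.0141,0.0277,0,0,0],[0.0141,0.0277,0,0,0],[0.0141,0.0277,0,0,0],[0.0141,0.0277,0,0,0],[0.0141,0.0277,0,0,0],[0,0,0,-0.112,0],[0,0,0,-0.112,0],[0,0,0,-0.112,0],[0,0,0,-0.112,0],[0,0,0,-0.112,0],[0,0,0,-0.112,0],[0,0,0,-0.112,0],[0,0,0,-0.112,0],[0,0,0,-0.112,0],[0,0,0,-0.112,0],[0,0,0,-0.112,0],[0,0,0,-0.112,0],[0,0,0,-0.112,0],[0,0,0,-0.112,0],[0,0,0,0,0]]]'
python3 look.py w7
```

```text
clock: 15.18
tool_pos: [0.4694, -0.2134, 0.1635]
orientation: [180.0, 0.0, -10.1]
force: [-0.5, 0.1, -0.6]
opening: 0.0876
[ 0.4694 -0.2134  0.1635] [179.993    0.0416 -10.0651] 0.08756770775234607
block_center 0.94 [ 12.3 242.9] [0.4516 0.0741 0.024 ]
block_center 0.58 [175.5  35.4] [ 0.6234 -0.1655  0.024 ]
jig 0.78 [234.9 106.3] [ 0.5538 -0.2048  0.    ]
cleat 0.85 [217.5  28.4] [ 0.6246 -0.2037  0.015 ]
jaw_pad 0.73 [106.8  36.8] [ 0.6284 -0.1104  0.04  ]
trigger_mid 0.96 [230.3 188. ] [ 0.4766 -0.1876  0.04  ]
handle_mid 0.57 [277.3 194.3] [ 0.4616 -0.2334  0.04  ]
handle_mid 0.57 [237.6 104. ] [ 0.5546 -0.2107  0.04  ]
```

View pics/w7.png

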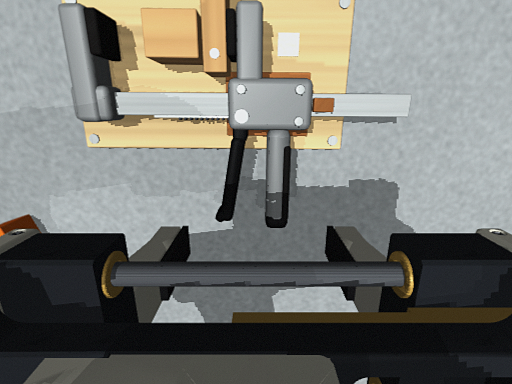

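```bash
python3 -m handwheel '[[[0,0,0.015,0,0],[0,0,0.015,0,0],[0,0,0.015,0,0],[0,0,0.015,0,0],[0,0,0.015,0,0],[0,0,0.015,0,0],[0,0,0.015,0,0],[0,0,0.012,0,0],[0,0,0.006,0,0],[0,0,0,0,0],[0,0,0,0,0]]]'
python3 look.py w8
```

```text
clock: 16.55
tool_pos: [0.4697, -0.2135, 0.041]
orientation: [180.0, 0.0, -10.4]
force: [-0.2, -0.1, 0.7]
opening: 0.0878
[ 0.4697 -0.2135  0.041 ] [179.9883   0.0169 -10.3608] 0.08783879594143497
jig 0.81 [217.  106.7] [ 0.5536 -0.2034  0.    ]
handle_mid 0.64 [291.1 256. ] [ 0.4629 -0.2331  0.04  ]
```

View pics/w8.png

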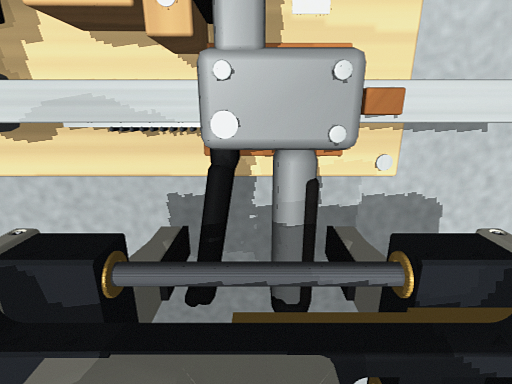

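```bash
python3 -m handwheel '[[[0,0.005,0,0,0],[0,0.005,0,0,0],[0,0.003,0,0,0],[0,0.003,0,0,0],[0,0.003,0,0,0],[0,0.003,0,0,0],[0,0,0,0,0],[0,0,0,0,0]]]'
```

```text
clock: 17.67
tool_pos: [0.4645, -0.2351, 0.0404]
orientation: [-180.0, 0.1, -10.4]
force: [-1.6, 3.9, -0.4]
opening: 0.0875
```

```bash
python3 -m handwheel '[[[0,0.003,0,0,0],[0,0.003,0,0,0],[0,0.003,0,0,0],[0,0.002,0,0,0],[0,0,0,0,0],[0,0,0,0,0]]]'; python3 look.py w9
```

```text
clock: 18.17
tool_pos: [0.4624, -0.2456, 0.0404]
orientation: [-180.0, 0.1, -10.4]
force: [-2.8, 6.6, 2.2]
opening: 0.0876
[ 0.4624 -0.2456  0.0404] [-179.9719    0.1352  -10.3847] 0.08764070184920984
jig 0.78 [163.8 103.2] [ 0.5543 -0.203   0.    ]
jaw_pad 0.52 [193.7 252.5] [ 0.4685 -0.2096  0.04  ]
trigger_mid 0.57 [197.4 250.7] [ 0.4692 -0.212   0.04  ]
handle_mid 0.81 [237.1 253. ] [ 0.4636 -0.2345  0.04  ]
```

View pics/w9.png

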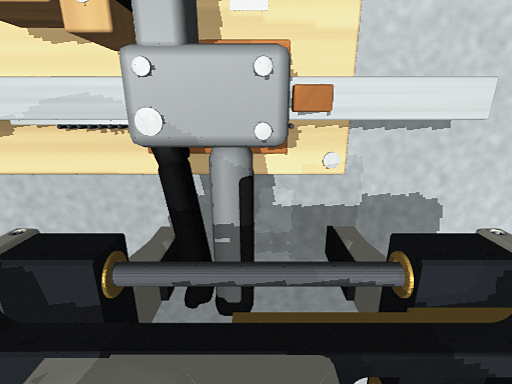

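```bash
python3 -m handwheel '[[[0,0.002,0,0,0],[0,0.001,0,0,0],[0,0,0,0,0]]]';python3 -m handwheel '[[[0,0.002,0,0,0],[0,0,0,0,0]]]'
```

```text
clock: 18.87
tool_pos: [0.462, -0.2483, 0.0404]
orientation: [-180.0, 0.1, -10.4]
force: [-1.6, 8.2, 1.9]
opening: 0.0879
clock: 19.03
tool_pos: [0.4619, -0.2489, 0.0402]
orientation: [-179.9, 0.1, -10.4]
force: [-1.0, 19.0, 4.2]
opening: 0.0877
```

```bash
python3 -m handwheel '[[[0,-0.012,0,0,0],[0,-0.012,0,0,0],[0,-0.006,0,0,0],[0,0,0,0,0],[0,0,0,0,0],[0,0,0,0,0],[0,0,0,0,0],[0,0,0,0,0],[0,0,0,0,0],[0,0,0,0,0],[0,0,0,0,0],[0,0,0,0,0]]]'
cat > topl.py <<'E'
from h import *
import sys
s=vision.snapshot("top");cv2.imwrite(f"pics/{sys.argv[1]}.png",cv2.resize(s["color"][85:225,290:480,::-1],None,fx=4,fy=4,interpolation=cv2.INTER_CUBIC))
o=telemetry.get_obs(); print(o["clock"],o["tool_pos"],o["force"])
O=np.array([.5562,-.2039]);c,q=np.cos(np.radians(-10.15)),np.sin(np.radians(-10.15))
for k,z in(("jaw_pad",.04),("block_center",.035)):
    for e in place_of(k,s)[:4]:
        p=onplane(s,e["xy"],z)[:2]-O; print(k,e["conf"],e["xy"],"jig",c*p[0]+q*p[1],-q*p[0]+c*p[1])
E
python3 topl.py t1
```

```text
clock: 20.03
tool_pos: [0.4681, -0.2214, 0.0408]
orientation: [180.0, 0.0, -10.4]
force: [0.4, 0.1, 0.0]
opening: 0.0872
20.0833 [ 0.46809014 -0.2213614   0.04083944] [ 0.343414   -0.29278517  0.09995539]
jaw_pad 0.48 [344.0, 119.3] jig 0.05607524698194412 0.0958283328406861
block_center 0.83 [133.4, 271.1] jig -0.31608359078713677 0.45094304170203575
block_center 0.76 [180.1, 263.3] jig -0.2853765205382554 0.36495166445745125
block_center 0.64 [245.3, 207.1] jig -0.1546104589649036 0.26003608748001567
block_center 0.55 [365.0, 122.7] jig 0.05844591975068835 0.051890621904052865
```

View pics/t1.png

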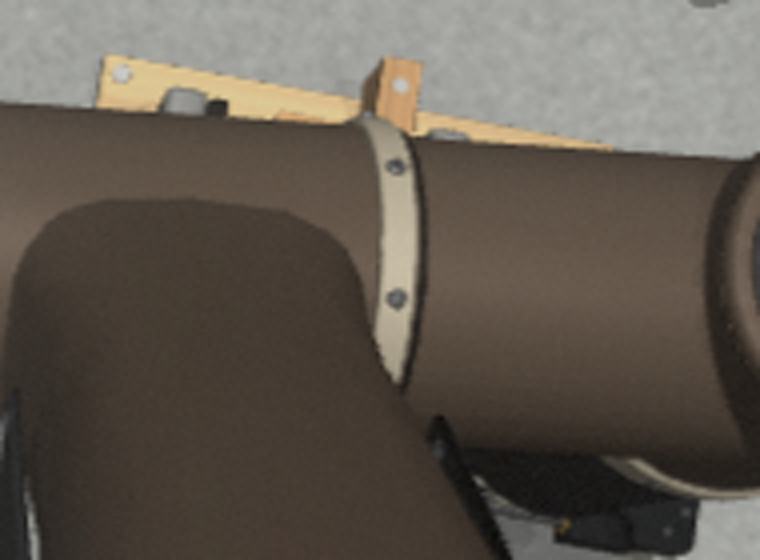

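```bash
python3 -m handwheel '[[[0,0.004,0,0,0],[0,0.004,0,0,0],[0,0.004,0,0,0],[0,0.004,0,0,0],[0,0.004,0,0,0],[0,0.004,0,0,0],[0,0.0025,0,0,0],[0,0.002,0,0,0],[0,0,0,0,0]]]'; python3 -m handwheel '[[[0,-0.012,0,0,0],[0,-0.012,0,0,0],[0,-0.0045,0,0,0],[0,0,0,0,0],[0,0,0,0,0],[0,0,0,0,0],[0,0,0,0,0],[0,0,0,0,0],[0,0,0,0,0],[0,0,0,0,0],[0,0,0,0,0],[0,0,0,0,0]]]'; python3 topl.py t2
python3 - <<'E'
from h import *
s=vision.snapshot("side");cv2.imwrite("pics/s6.png",cv2.resize(s["color"][70:200,160:320,::-1],None,fx=4.5,fy=4.5,interpolation=cv2.INTER_CUBIC))
E
```

```text
clock: 20.93
tool_pos: [0.4615, -0.2484, 0.0403]
orientation: [-179.9, 0.2, -10.4]
force: [-3.0, 9.9, 2.8]
opening: 0.0876
clock: 21.93
tool_pos: [0.4681, -0.2214, 0.0408]
orientation: [180.0, 0.0, -10.4]
force: [-0.4, -0.7, -0.0]
opening: 0.0875
21.9833 [ 0.46812317 -0.2213419   0.04084998] [0.27464877 0.26802106 0.10596811]
block_center 0.82 [130.3, 269.2] jig -0.3135841292405621 0.4576103118472402
block_center 0.58 [245.0, 208.1] jig -0.15667182674608737 0.2602598680646163
block_center 0.53 [364.5, 125.5] jig 0.05247625908113028 0.0520190373431071
```

View pics/s6.png

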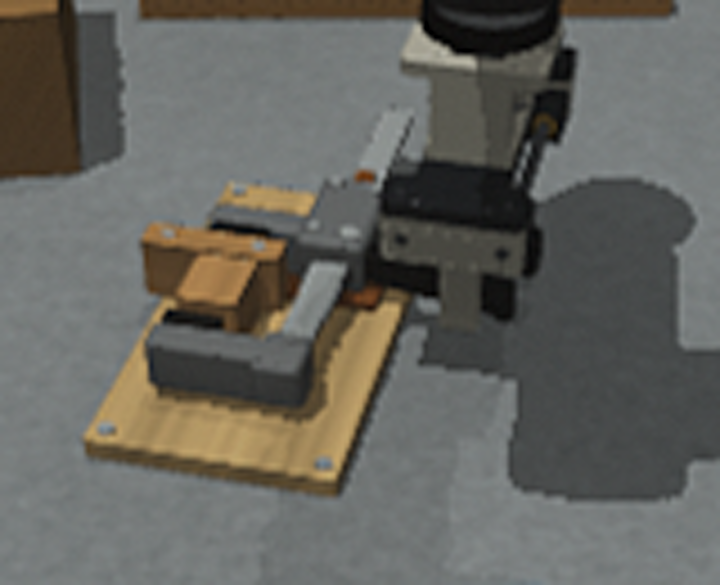

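```bash
python3 -m handwheel '[[[0,0.004,0,0,0],[0,0.004,0,0,0],[0,0.004,0,0,0],[0,0.004,0,0,0],[0,0.004,0,0,0],[0,0,0,0,0]]]';  python3 -m handwheel '[[[0,0.003,0,0,0],[0,0.003,0,0,0],[0,0.002,0,0,0],[0,0,0,0,0]]]';python3 - <<'E'
from h import *
s=vision.snapshot("side");cv2.imwrite("pics/s7.png",cv2.resize(s["color"][110:170,175:255,::-1],None,fx=9,fy=9,interpolation=cv2.INTER_CUBIC))
E
```

```text
clock: 22.63
tool_pos: [0.4626, -0.2406, 0.0404]
orientation: [-180.0, 0.2, -10.4]
force: [-3.7, 6.5, 3.0]
opening: 0.0873
clock: 22.97
tool_pos: [0.4615, -0.2483, 0.0404]
orientation: [-179.9, 0.2, -10.4]
force: [-2.4, 7.2, 2.1]
opening: 0.0879
```

View pics/s7.png

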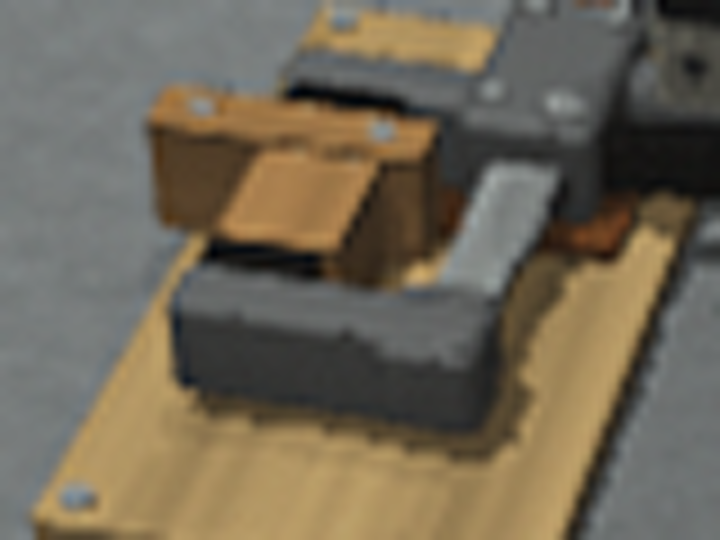

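```bash
python3 -m handwheel '[[[0,-0.012,0,0,0],[0,-0.012,0,0,0],[0,-0.004,0,0,0],[0,0,0,0,0],[0,0,0,0,0],[0,0,0,0,0],[0,0,0,0,0],[0,0,0,0,0],[0,0,0,0,0],[0,0,0,0,0],[0,0,0,0,0],[0,0,0,0,0],[0,0,0,0,0]]]'; python3 -m handwheel '[[[0,0.003,0,0,0],[0,0.003,0,0,0],[0,0.003,0,0,0],[0,0,0,0,0]]]'; python3 -m handwheel '[[[0,0.003,0,0,0],[0,0.001,0,0,0],[0,0,0,0,0]]]'
```

```text
clock: 24.1
tool_pos: [0.4681, -0.2213, 0.0409]
orientation: [-180.0, 0.0, -10.4]
force: [0.1, 0.2, 0.3]
opening: 0.0877
clock: 24.43
tool_pos: [0.4654, -0.2301, 0.0405]
orientation: [-180.0, 0.1, -10.4]
force: [-2.7, 5.0, 1.1]
opening: 0.0877
clock: 24.68
tool_pos: [0.4645, -0.2339, 0.0404]
orientation: [-180.0, 0.1, -10.4]
force: [-2.7, 5.2, 1.5]
opening: 0.0878
```

```bash
python3 -m handwheel '[[[0,0.002,0,0,0],[0,0.001,0,0,0],[0,0,0,0,0]]]'; python3 -m handwheel '[[[0,0.002,0,0,0],[0,0,0,0,0],[0,0,0,0,0]]]'; python3 -m handwheel '[[[0,0.002,0,0,0],[0,0,0,0,0],[0,0,0,0,0]]]'
```

```text
clock: 24.93
tool_pos: [0.4637, -0.2367, 0.0404]
orientation: [-180.0, 0.2, -10.4]
force: [-3.4, 6.1, 2.7]
opening: 0.0877
clock: 25.18
tool_pos: [0.4633, -0.2385, 0.0404]
orientation: [-180.0, 0.2, -10.4]
force: [-3.3, 7.2, 3.0]
opening: 0.0878
clock: 25.43
tool_pos: [0.4629, -0.2404, 0.0404]
orientation: [-180.0, 0.2, -10.4]
force: [-4.0, 7.3, 1.8]
opening: 0.0873
```

```bash
python3 -m handwheel '[[[0,0.002,0,0,0],[0,0,0,0,0],[0,0,0,0,0]]]'; python3 -m handwheel '[[[0,0.0015,0,0,0],[0,0,0,0,0],[0,0,0,0,0]]]'
```

```text
clock: 25.68
tool_pos: [0.4625, -0.2424, 0.0404]
orientation: [-180.0, 0.2, -10.4]
force: [-3.4, 7.6, 2.1]
opening: 0.0874
clock: 25.93
tool_pos: [0.4623, -0.2439, 0.0403]
orientation: [-180.0, 0.2, -10.4]
force: [-3.4, 6.7, 1.4]
opening: 0.0879
```

```bash
python3 -m handwheel '[[[0,0.0015,0,0,0],[0,0,0,0,0],[0,0,0,0,0]]]'; python3 -m handwheel '[[[0,0.0015,0,0,0],[0,0,0,0,0],[0,0,0,0,0]]]'
python3 - <<'E'
from h import *
s=vision.snapshot("side");cv2.imwrite("pics/s8.png",cv2.resize(s["color"][110:170,175:255,::-1],None,fx=9,fy=9,interpolation=cv2.INTER_CUBIC))
E
```

```text
clock: 26.18
tool_pos: [0.462, -0.2454, 0.0403]
orientation: [-180.0, 0.2, -10.4]
force: [-2.7, 6.6, 2.5]
opening: 0.0877
clock: 26.43
tool_pos: [0.4618, -0.2467, 0.0403]
orientation: [-180.0, 0.2, -10.4]
force: [-2.4, 8.2, 1.8]
opening: 0.0879
```

View pics/s8.png

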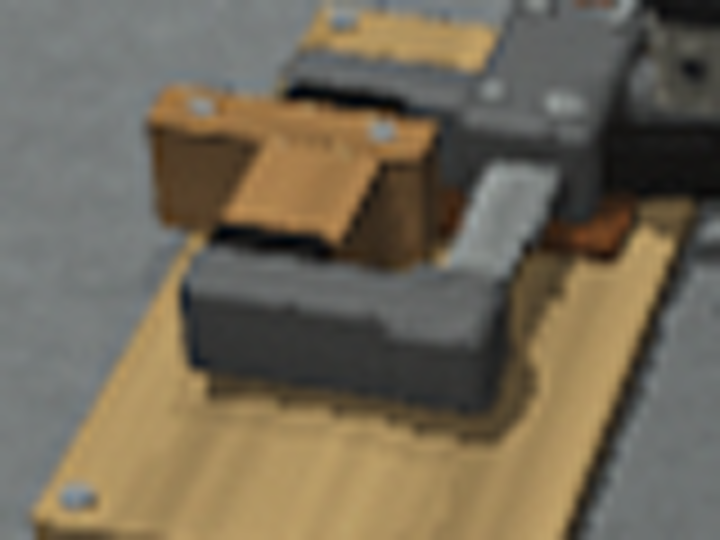

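```bash
python3 -m handwheel '[[[0,0.001,0,0,0],[0,0,0,0,0],[0,0,0,0,0]]]'; python3 -m handwheel '[[[0,-0.012,0,0,0],[0,-0.012,0,0,0],[0,-0.004,0,0,0],[0,0,0,0,0],[0,0,0,0,0],[0,0,0,0,0],[0,0,0,0,0],[0,0,0,0,0],[0,0,0,0,0],[0,0,0,0,0],[0,0,0,0,0],[0,0,0,0,0],[0,0,0,0,0]]]'; python3 -m handwheel '[[[0,0.003,0,0,0],[0,0.003,0,0,0],[0,0.002,0,0,0],[0,0,0,0,0],[0,0,0,0,0]]]'; python3 -m handwheel '[[[0,0.002,0,0,0],[0,0,0,0,0],[0,0,0,0,0]]]'
```

```text
clock: 26.73
tool_pos: [0.4617, -0.2476, 0.0403]
orientation: [-179.9, 0.2, -10.4]
force: [-3.5, 8.8, 1.2]
opening: 0.0877
clock: 27.82
tool_pos: [0.4682, -0.2208, 0.0409]
orientation: [-180.0, -0.0, -10.4]
force: [-0.5, -0.0, -0.1]
opening: 0.0877
clock: 28.23
tool_pos: [0.4657, -0.2282, 0.0406]
orientation: [-180.0, 0.1, -10.4]
force: [-2.7, 7.1, 2.8]
opening: 0.0875
clock: 28.48
tool_pos: [0.4651, -0.2299, 0.0405]
orientation: [-179.9, 0.1, -10.4]
force: [-4.4, 9.2, 4.0]
opening: 0.0875
```

```bash
python3 -m handwheel '[[[0,0.002,0,0,0],[0,0,0,0,0],[0,0,0,0,0]]]'; python3 -m handwheel '[[[0,0.0015,0,0,0],[0,0,0,0,0],[0,0,0,0,0]]]'
```

```text
clock: 28.73
tool_pos: [0.4645, -0.2317, 0.0405]
orientation: [-179.9, 0.2, -10.4]
force: [-3.7, 10.8, 4.4]
opening: 0.0876
clock: 28.98
tool_pos: [0.4641, -0.233, 0.0405]
orientation: [-179.9, 0.2, -10.4]
force: [-3.3, 12.0, 6.0]
opening: 0.0872
```

```bash
python3 -m handwheel '[[[0,0.0015,0,0,0],[0,0,0,0,0],[0,0,0,0,0]]]'; python3 -m handwheel '[[[0,0.0015,0,0,0],[0,0,0,0,0],[0,0,0,0,0],[0,0,0,0,0]]]'
python3 - <<'E'
from h import *
s=vision.snapshot("side");cv2.imwrite("pics/s9.png",cv2.resize(s["color"][110:170,175:255,::-1],None,fx=9,fy=9,interpolation=cv2.INTER_CUBIC))
for i in range(4):
    vision.snapshot("wrist"); print(telemetry.get_obs()["force"])
E
```

```text
clock: 29.23
tool_pos: [0.4637, -0.2344, 0.0405]
orientation: [-179.9, 0.2, -10.4]
force: [-4.3, 13.1, 5.4]
opening: 0.0877
clock: 29.57
tool_pos: [0.4634, -0.2356, 0.0405]
orientation: [-179.9, 0.2, -10.4]
force: [-3.8, 14.4, 7.4]
opening: 0.0876
[-4.19184239 14.24352293  6.45999394]
[-5.16795216 15.57455486  7.1800122 ]
[-4.71472491 14.51103684  6.96604298]
[-4.80412345 14.07824123  6.28312879]
```

View pics/s9.png

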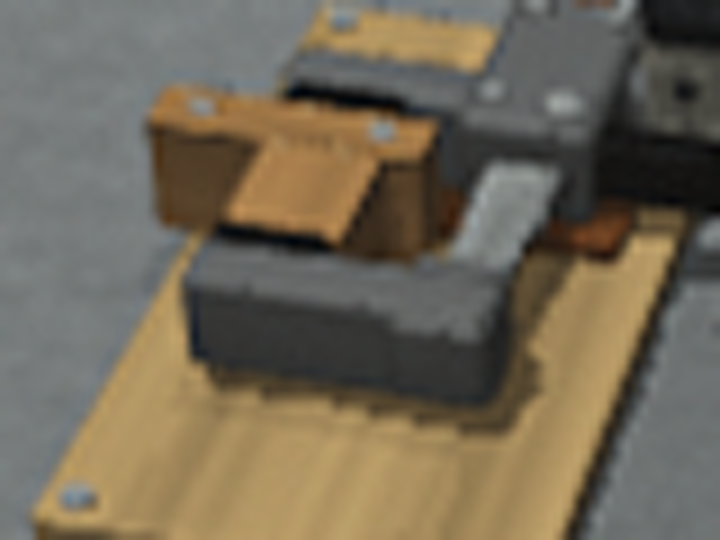

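```bash
python3 -m handwheel '[[[0,0.0012,0,0,0],[0,0,0,0,0],[0,0,0,0,0],[0,0,0,0,0],[0,0,0,0,0],[0,0,0,0,0]]]'
python3 - <<'E'
from h import *
s=vision.snapshot("side");cv2.imwrite("pics/s10.png",s["color"][:,:,::-1])
for i in range(4):
    s=vision.snapshot("top"); print(telemetry.get_obs()["force"],telemetry.get_obs()["tool_pos"])
cv2.imwrite("pics/t10.png",s["color"][:,:,::-1])
E
```

```text
clock: 30.32
tool_pos: [0.4632, -0.2365, 0.0404]
orientation: [-179.9, 0.2, -10.4]
force: [-4.1, 16.4, 6.6]
opening: 0.0878
[-5.5021552  15.90194517  7.71160934] [ 0.46325363 -0.23649444  0.0404583 ]
[-4.62438078 16.55784486  7.01228024] [ 0.46321127 -0.23647981  0.04043543]
[-4.8595096  16.19984825  6.89017417] [ 0.46323635 -0.23648322  0.04046198]
[-3.80818329 16.40993934  7.1808037 ] [ 0.46323474 -0.23649534  0.04044993]
```

View pics/s10.png

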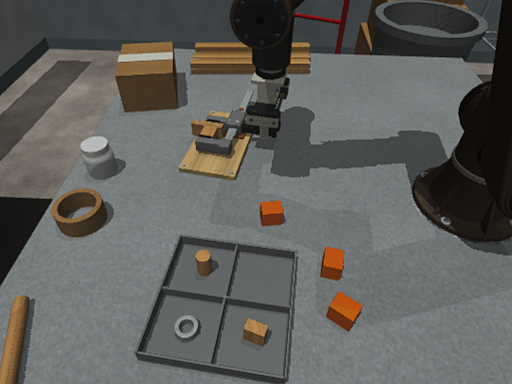

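```bash
python3 -c "
from plant import close_job; print(close_job())"
```

```text
the job is handed in; nothing more can be done
None
```

The riser block is out of the tray and clamped against the cleat, and the job was handed in at about 30.5 s with the trigger still held squeezed.

- **Placing:** I set the block down square on the jaw line, about 4 mm from the cleat, and let go of it.
- **Clamping:** I pumped the trigger with the inside of one open finger. It took four strokes, and the fifth is the one being held. On that one the pad met the block part-way through the stroke, well short of the trigger's stop. The sliding jaw itself was never touched.
- **Grip force:** The wrist force settled at about 16.3 N, of which roughly 15 N acts along the trigger's travel. By the given ratio that is about 20 N at the pad, against the 45 N crush limit. This is worked out from the wrist reading, not measured at the pad. There is also about 7 N upward on the finger, probably friction on the lever.
- **Last look:** The side picture shows the block against the cleat with the pad bearing on it. The dowel, collar, offcut and orange look-alikes are where they were. The arm hid most of the jig from the top camera, so the final clamp check rests on the side view and the force readings.

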